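# Put the hand stamp away in the stationery case and fold its lid stay shut

## Robot

A 6-joint arm with a two-finger parallel gripper is mounted at the origin on the work surface. World frame = base frame: x ahead of the robot, y to its left, z up, the work surface at z = 0. Lengths are in m, angles in rad, forces in N, time in s.
With the tool pointing down it reaches from about 0.375 to 0.975 m from the base axis. Payload 3.8 kg.
Tool frame: the origin (TCP) lies on the centre line of the jaws, within the pads' length; the fingertips stand 8 mm ahead of it and the grasp point (between the pads) lies 11 mm behind it; z points along the fingers, y is the line along which they close (so a half turn about z gives the same grasp; the last joint's range is limited). The gripper opens to 88 mm and grips with 3 to 60 N. Pads are 18 mm wide; open, the fingers measure 123 mm over their backs; the gripper's body (75 mm by 187 mm) begins 45 mm behind the grasp point.
Start: joints at [1.144, 0.264, 1.604, -0, 1.274, -0.037], TCP at [0.256, 0.624, 0.247] pointing down, gripper open.
Joint ranges: [-2.63, 2.63], [-0.94, 2.18], [0.31, 2.57], [-1.31, 4.45], [0, 2.66], [-2.55, 2.55]. Speed limits (rad/s): [2.57, 2.57, 3.14, 3.14, 3.14, 3.14].

## Interface

Orientations are given as a unit quaternion [x, y, z, w].
In Python, from station import monitor, get_image, r, models gives the robot as it stands.
- The arm moves only by the tool carry_out, never from a script. Its argument "series" is a list of rows, each a list of 5 numbers: the closure in counts, from 0 (fully open) to 255 (shut), then the shift along the tool's x, y, z in cm, then the turn about the tool's z in degrees. A call has exactly 10 rows; each row shifts and turns the commanded pose from where the row before left it, along the tool's axes as they then stand; what a row does not reach is not made up. A row lasts 1/12 s, in which the tool goes at most 41.7 mm and 7.16 degrees, less where a joint would pass 70% of its speed; a pose out of reach is approached as far as the arm can. A call is refused whole if a number of a shift passes 4.17 or a number of a turn 7.16, either way. A call with a gripper value outside its range is refused whole. The fingers move at their own pace and stop on an object; "squeeze" is the grip in N (left out, the last holds). Time passes only in rows, so rows that do not move let the fingers close, or fill a call up. It gives the time, the measured TCP pose, the force, the opening and the grip force at its end, in the units of the state.
- monitor.read_state(): the state, without advancing time (a new reading comes with each control period).
- get_image(name): name is "scene" or "top" or "wrist"; returns a dict with "pixels" (400x640x3 uint8, red, green, blue), "K" (3x3 intrinsics, pixels), "pose" (4x4, takes a point from camera to world coordinates); the wrist camera has in their place "T_tool_cam" (4x4, takes a point from camera to tool coordinates, whose origin is the TCP and whose axes are the flange's). Camera axes: x right, y down, z forward; pixel columns grow to the right and rows downward; lengths in m; the calibration is good to about 2 mm. A picture is of the moment at which its call begins: read the wrist's pose just before it. There is no depth.
- r.hand_in(): hands the job in; it is judged then, once.
Trained networks look in the newest picture that a camera, given by its name, has taken for a name from the list of things; names that differ only in an ending like _2 or _b are one class to them, and where a whole thing is asked for, a point or a joint stands for the part that bears it (a point fixed in the world has none). Each returns a list of dicts, best first, with "score" (0 to 1); they miss things now and then, are a little off and sometimes report something else, mostly with a low value. They report only what shows in the picture. A call takes as long as a camera call. They do not tell look-alikes from the thing itself.
- models.look_for(camera, label): "centre" ([column, row] in pixels, amid what is visible of it).
- models.masks_of(camera, label): "pixels" (400x640 bool, what is visible of it) and "centre" ([column, row] in pixels, amid what is visible of it).
The state is a dict: "clock": time; "joint_positions": joint angles; "qd": joint speeds; "effort": joint torques, N m; "position": TCP position; "eef_rot": TCP orientation; "ft_force": force on the tool from outside, world axes, zero at the start; "ft_torque": the same for the moment, N m; "grip_width": finger opening in m; "grasp_force": force on a finger pad.
Only numpy, scipy, OpenCV 4.12 (cv2) and the standard library are available. Lean on these libraries where they do the work, as an engineer would, in place of code of your own. Each camera call takes 0.05 s, during which the arm holds its last target. There are 200 camera calls.

## Task

Put the wooden-handled stamp away in the stationery case: raise the lid by its bar until the brass folding stay on its side locks and leave the lid standing on the stay, without pulling so hard at the end of its travel that the stay's foot slips in its slot; then stand the stamp upright in the empty front compartment. Then take hold of the pull on the stay's knee, lift the weight of the lid off the lock, fold the knee towards the case's front and let the lid down under control until it is fully shut, never letting it slam, and leave everything else on the desk as it is.

Things in the scene. Friction and masses are not known exactly. Their poses are not given: they have to be found in the camera images.
- case: stationery case of dark wood, fixed; 180 mm deep (x), 250 wide (y), rim 110 above the desk, walls and floor 8; front (bar side) faces its -x, the lid's hinge is at the rear top edge (+x), a brass folding stay is outside its right wall (-y). A wall across the middle parts it into a front and a rear compartment. Origin: centre of the underside, on the desk
- lid (a joint): lid angle in rad, 0 = shut, grows as the front edge rises. Lid 180 x 250 x 12 mm, 0.4 to 0.75 kg; falls shut unless the stay holds it. The stay runs out straight and stops it hard somewhere from 1.30 to 1.50, differing each time with the foot's setting; the locked lid rests about 0.09 rad (20 mm at the bar) below that stop
- lid_bar (a point): middle of the brass lift bar: round, 10 mm thick, 100 mm long, parallel to the hinge, 45 mm ahead of the lid's front edge on two end posts; 225 mm from the hinge axis and, with the lid shut, 6 mm above it. The bar may turn between the fingers as the lid swings
- lid_hinge (a point): middle of the lid's hinge axis, which runs along the case's y at the rear top edge (height 110 mm)
- stay_foot (a point): lower pivot of the stay on the right wall, 90 mm ahead of the hinge axis, 45 to 55 below it, clamped in a slot (setting differs each time); it slips if the lid is pulled against its stop with over about 8 to 10 N at the bar. Two brass links of 78.7 mm; the upper is pinned to the lid's side 90 mm from the hinge axis, level with the lid's underside. The knee swings about this pivot
- bracket: the whole brass stay: clamped foot block, two links and knee pull; origin at the lower pivot. The middle of the pull is 65 mm outside the lid's side edge. Locked, the knee lies a little past straight towards the hinge, on a stop, held by the lid's weight. A light spring draws it there: raise the lid to its stop, so that both links are in line, then ease it down, and it locks
- knee_pull (a point): middle of the knee pull: round brass rod 14 mm thick, out sideways (case's -y) from the stay's knee, free over 55 mm, 20 mm button at its end; 78.7 mm from the lower pivot seen along y. Lid shut: it lies to the front. Locked: moving it forward and a little up on its arc (3 to 6 N) lifts the lid off the lock and past straight; then the lid's weight drives it forward and down: hold it all the way
- front_compartment (a point): centre of the floor of the front compartment (8 mm above the desk), free space 73 mm in the case's x, 234 mm in y, 102 mm high to the lid; x, y and z axes as the case's
- stamp: hand stamp: rectangular block 40 x 58 mm, 20 mm high, with a turned wooden handle, 90 mm high in all, 0.13 kg, standing upright on the desk to the left of the case; origin at the centre of its underside, z up along the handle
- stamp_knob (a point): thickest part of the stamp's round handle, 30 mm across, 73 mm above its underside
- ink_tin: ink-pad tin, 55 x 85 x 20 mm, lying in the rear compartment of the case; origin at the centre of its underside; leave it alone
- paperweight: domed glass paperweight, 72 mm across, 42 mm high, on the desk in front of the case; origin under its centre; leave it alone
- pen_cup: steel pen cup, 72 mm across, 100 mm high, with pens to 160 mm; origin under its centre; leave it alone
- ink_jar: glass ink jar, 56 mm across, 60 mm high; origin under its centre; leave it alone
- magnifier: brass magnifying glass lying flat, ring 81 mm across, handle 90 mm towards its own -x; origin under the ring's centre; leave it alone
- stapler: desk stapler, 130 x 34 x 48 mm; origin under its centre; leave it alone
Not all that is in view belongs to the job. What is meant by the stamp is not orange, pink or red, and is the larger of those in its own colour.

How it is judged:
By the outcome, as a careful person would: the job done as asked, in the order asked, and still so for the second after the job is handed in, with the robot touching nothing.
It also fails if it takes over 72 s, if anything falls off the work surface, if the arm or the gripper's body presses on something with over 40 N, if the wrist force passes 120 N, or if a joint passes its speed limit or range.

## Working session

There is one attempt and no reset: what is moved stays moved. The work goes in short steps, Python scripts to look and compute and a tool call to move; the robot and the scene stay as the last step left them, time stands still between calls to the robot, and variables do not carry over. Pictures are saved under pics/ and viewed, at most 10 in all, crops included, and the job is handed in when it is done.

Besides the shell and the picture viewer there is one more tool, called as name(argument=value, ...) on one line, values as JSON. carry_out: Moves the arm, as the interface text tells. Its arguments: {"type":"object","properties":{"series":{"type":"array","items":{"type":"array","items":{"type":"number"}}},"squeeze":{"type":"number"}},"required":["series"]}

```bash
mkdir -p pics; ls; cat > h.py <<'E'
import numpy as np, cv2
from station import monitor, get_image, r, models
from scipy.spatial.transform import Rotation as R
def save(n,f): 
    im=get_image(n); cv2.imwrite('pics/'+f,im['pixels'][...,::-1]); return im
def ray(im,px,pose=None):
    P=im['pose'] if pose is None else pose
    d=P[:3,:3]@np.linalg.solve(im['K'],[px[0],px[1],1.]); return P[:3,3],d
def onz(im,px,z,pose=None):
    o,d=ray(im,px,pose); return o+d*(z-o[2])/d[2]
def proj(im,p,pose=None):
    P=im['pose'] if pose is None else pose
    q=im['K']@(P[:3,:3].T@(np.array(p)-P[:3,3])); return q[:2]/q[2]
def tri(rays):
    A=np.zeros((3,3));b=np.zeros(3)
    for o,d in rays:
        d=d/np.linalg.norm(d);M=np.eye(3)-np.outer(d,d);A+=M;b+=M@o
    return np.linalg.solve(A,b)
E
python3 - <<'E'
from h import *
a=save('scene','s1.png');b=save('top','t1.png')
np.set_printoptions(precision=3,suppress=True)
print(a['pose'],b['pose'],a['K'])
for n in ['case','lid_bar','knee_pull','stay_foot','bracket','stamp','stamp_knob','lid_hinge','paperweight','pen_cup','ink_jar','magnifier','stapler','front_compartment']:
    for c in ['scene','top']:
        print(n,c,[(np.round(d['centre'],1).tolist(),round(d['score'],2)) for d in models.look_for(c,n)])
E
```

```text
pics
[[-0.45   0.749 -0.487  1.056]
 [ 0.893  0.376 -0.248  0.315]
 [-0.002 -0.546 -0.838  1.056]
 [ 0.     0.     0.     1.   ]] [[-0.024 -0.993  0.116  0.309]
 [-0.999  0.027  0.017  0.021]
 [-0.02  -0.116 -0.993  1.525]
 [ 0.     0.     0.     1.   ]] [[406.403   0.    316.648]
 [  0.    406.403 196.092]
 [  0.      0.      1.   ]]
case scene [([307.6, 223.8], 0.84)]
case top [([324.3, 171.5], 0.81)]
lid_bar scene [([310.0, 221.8], 0.95)]
lid_bar top [([319.6, 169.1], 0.69)]
knee_pull scene [([270.3, 181.3], 0.59)]
knee_pull top [([373.2, 190.1], 0.61), ([320.3, 169.0], 0.29)]
stay_foot scene [([266.0, 180.1], 0.44)]
stay_foot top [([368.0, 190.4], 0.43), ([323.8, 169.2], 0.42)]
bracket scene [([270.4, 181.3], 0.73)]
bracket top [([372.8, 188.5], 0.57)]
stamp scene [([465.4, 281.2], 0.93), ([400.5, 224.8], 0.75), ([418.8, 189.1], 0.72), ([403.5, 250.3], 0.71), ([450.9, 192.8], 0.55)]
stamp top [([259.0, 259.7], 0.64), ([231.9, 267.7], 0.55), ([262.2, 218.6], 0.53), ([250.4, 194.8], 0.51), ([199.8, 188.6], 0.45)]
stamp_knob scene [([464.1, 279.8], 0.97), ([453.1, 195.9], 0.7), ([417.6, 188.0], 0.69), ([402.3, 250.7], 0.61), ([401.4, 219.1], 0.5)]
stamp_knob top [([197.2, 193.1], 0.65), ([234.6, 269.0], 0.52), ([250.2, 195.3], 0.51), ([321.1, 170.3], 0.44)]
lid_hinge scene [([315.6, 218.4], 0.97)]
lid_hinge top [([322.9, 166.8], 0.63)]
paperweight scene [([361.5, 199.0], 0.67)]
paperweight top [([364.5, 187.0], 0.54)]
pen_cup scene [([224.8, 115.0], 0.6)]
pen_cup top [([456.9, 237.3], 0.65)]
ink_jar scene [([205.2, 142.4], 0.53), ([309.5, 228.7], 0.28)]
ink_jar top [([455.1, 205.2], 0.63)]
magnifier scene [([396.1, 296.5], 0.9)]
magnifier top [([236.8, 160.2], 0.9), ([251.3, 195.5], 0.18)]
stapler scene [([191.2, 191.2], 0.66)]
stapler top [([296.9, 224.6], 0.74)]
front_compartment scene [([309.4, 229.1], 0.81), ([314.0, 219.6], 0.22)]
front_compartment top [([322.8, 171.5], 0.76)]
```

View pics/s1.png

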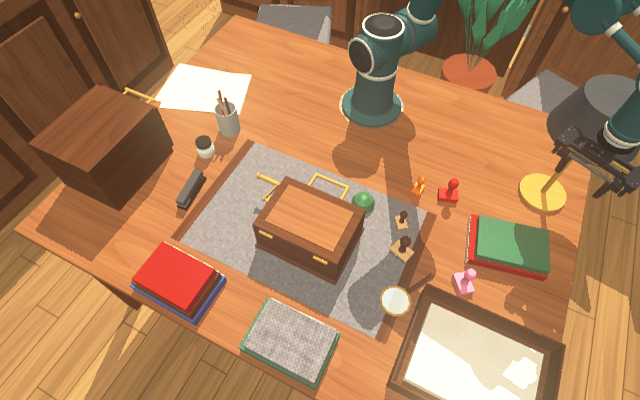

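View pics/t1.png

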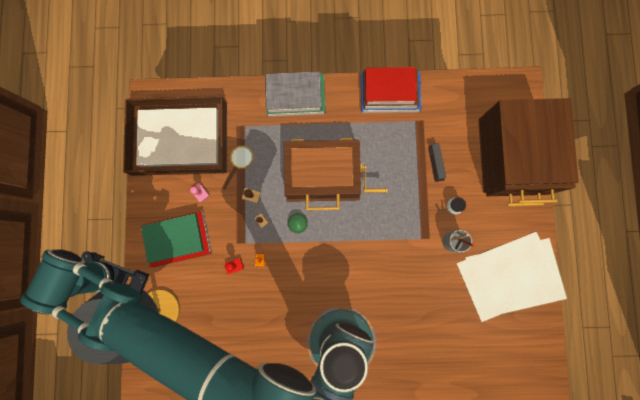

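Look-alikes (scene px): orange small (418,189), red (451,193), pink (465,281), small brown (401,222), large brown (403,250; top 251,195). The description picks the large brown one. The case's front (bar) faces the robot. A close crop checks both.

```bash
python3 - <<'E'
import cv2,numpy as np
s=cv2.imread('pics/s1.png')[165:285,245:425]; t=cv2.imread('pics/t1.png')[130:220,235:395]
a=cv2.resize(s,None,fx=4,fy=4,interpolation=cv2.INTER_CUBIC)[:, :720]
b=cv2.resize(t,None,fx=5,fy=5,interpolation=cv2.INTER_CUBIC)
cv2.imwrite('pics/sc.png',a);cv2.imwrite('pics/tc.png',b)
E
```

```text
(no output)
```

View pics/sc.png

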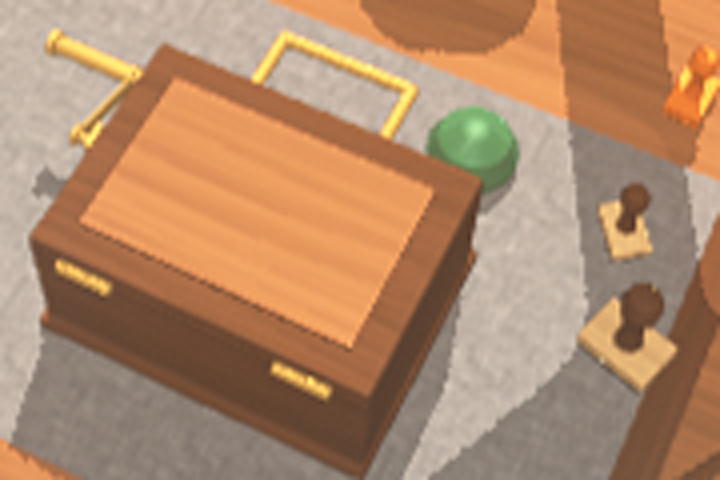

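View pics/tc.png

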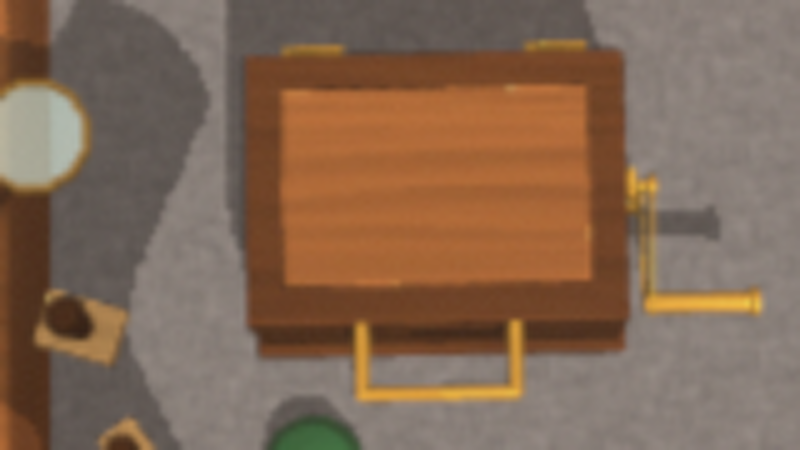

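The crops show the large brown stamp at scene (403,250), with a tan block and brown knob. They also show the case, the bar, and the pull on the right side. Next I fit the poses.

```bash
python3 - <<'E'
from h import *
from scipy.optimize import least_squares
np.set_printoptions(precision=4,suppress=True)
a=get_image('scene');b=get_image('top')
S=lambda x,y:np.array([245+(x+.5)/4-.5,165+(y+.5)/4-.5]);T=lambda x,y:np.array([235+(x+.5)/5-.5,130+(y+.5)/5-.5])
mod=np.array([[-.09,-.125,.122],[-.09,.125,.122],[.09,.125,.122],[.09,-.125,.122],[-.135,-.05,.116],[-.135,.05,.116]])
sp=[S(166,45),S(480,183),S(367,393),S(32,238),S(288,38),S(411,92)]
tp=[T(628,318),T(248,328),T(246,57),T(623,50),T(519,391),T(360,395)]
def f(p,full=0):
    c,s=np.cos(p[2]),np.sin(p[2]);M=np.array([[c,-s,0],[s,c,0],[0,0,1]])
    w=mod@M.T+[p[0],p[1],0]
    e=[proj(a,x)-y for x,y in zip(w,sp)]+[proj(b,x)-y for x,y in zip(w,tp)]
    return np.concatenate(e)
s=least_squares(f,[.47,0,0],loss='soft_l1');print('case',s.x,'\n',f(s.x).reshape(-1,2))
c,sn=np.cos(s.x[2]),np.sin(s.x[2]);M=np.array([[c,-sn,0],[sn,c,0],[0,0,1]]);o=np.r_[s.x[:2],0]
print('bar world',M@[-.135,0,.116]+o)
kn=tri([ray(a,S(137,75)),ray(b,T(648,302))]);bt=tri([ray(a,S(55,43)),ray(b,T(757,300))])
print('knee',kn,'button',bt,'case frame',M.T@(kn-o),M.T@(bt-o))
k=tri([ray(a,S(642,303)),ray(b,T(70,316))]);print('knob',k)
for n,im,cs in (('s',a,[S(578,338),S(647,388),S(677,350),S(607,307)]),('t',b,[T(35,345),T(115,364),T(127,310),T(50,290)])):
    P=np.array([onz(im,x,.02) for x in cs]);print(P.mean(0),[np.linalg.norm(P[i]-P[i-1]) for i in range(4)],[np.degrees(np.arctan2(*(P[i]-P[i-1])[1::-1])) for i in range(4)])
for l in ('paperweight','magnifier'):
  d=models.look_for('scene',l)[0]['centre'];print(l,onz(a,d,.02))
st=monitor.read_state();print(st['position'],st['eef_rot'],st['clock'],R.from_quat(st['eef_rot']).as_matrix())
w=get_image('wrist');print(w['T_tool_cam'],w['K'])
E
```

```text
case [ 0.579   0.0496 -0.0109] 
 [[-0.8441 -1.612 ]
 [ 1.4666 -1.6472]
 [ 0.5303  1.1499]
 [-1.395  -0.6501]
 [-0.6241 -0.2133]
 [ 0.3325 -0.4898]
 [ 0.4206  0.2696]
 [-0.8507 -0.5031]
 [-0.5986 -0.6259]
 [ 0.145  -0.611 ]
 [-0.7967  0.0766]
 [ 0.1105 -0.2511]]
bar world [0.444 0.051 0.116]
knee [ 0.5034 -0.0893  0.0874] button [ 0.503  -0.161   0.0823] case frame [-0.0741 -0.1396  0.0874] [-0.0737 -0.2113  0.0823]
knob [0.5059 0.2995 0.0726]
[0.5118 0.3024 0.02  ] [np.float64(0.03326826304515088), np.float64(0.05786958691744454), np.float64(0.03756316287056393), np.float64(0.05622611751859828)] [np.float64(-16.73255606977048), np.float64(75.85870722947605), np.float64(166.32574185177072), np.float64(-99.72692643111877)]
[0.5054 0.2998 0.02  ] [np.float64(0.03979607865344079), np.float64(0.05764937611749704), np.float64(0.03858259722280582), np.float64(0.05595971573210441)] [np.float64(164.55387213580144), np.float64(-104.85225543334171), np.float64(-12.935091774115508), np.float64(73.88526462784719)]Traceback (most recent call last):
  File "<stdin>", line 23, in <module>
IndexError: list index out of range
```

```bash
python3 - <<'E'
from h import *
np.set_printoptions(precision=4,suppress=True)
st=monitor.read_state();print(st['position'],st['clock'],st['ft_force'],'\n',R.from_quat(st['eef_rot']).as_matrix(),st['grip_width'])
w=get_image('wrist');print(w['T_tool_cam'],w['K'])
E
```

```text
[0.2565 0.6244 0.2467] 1.65 [ 0.0765 -0.2128  0.1202] 
 [[-0.925  0.38   0.   ]
 [ 0.38   0.925 -0.   ]
 [-0.    -0.    -1.   ]] 0.08777382407148024
[[ 0.0007 -0.9496 -0.3136  0.0842]
 [ 1.      0.0006  0.0003  0.    ]
 [-0.0001 -0.3136  0.9496 -0.1363]
 [ 0.      0.      0.      1.    ]] [[292.7112   0.     317.2315]
 [  0.     292.7112 200.5685]
 [  0.       0.       1.    ]]
```

```bash
cat >> h.py <<'E'
def plan(pts,yaw_y=None,close=0,start=None,n=10):
    """pts: list of (world xyz, rows); yaw_y in deg = world angle of tool y at end (turn spread over all rows)."""
    st=monitor.read_state();M=R.from_quat(st['eef_rot']).as_matrix();y=np.degrees(np.arctan2(M[1,1],M[0,1]))
    p=np.array(st['position'] if start is None else start,float)
    N=sum(k for _,k in pts);dy=0 if yaw_y is None else ((yaw_y-y+180)%360-180)/N
    rows=[]
    for t,k in pts:
        for j in range(k):
            s=(np.array(t)-p)/(k-j);c,q=np.cos(np.radians(y)),np.sin(np.radians(y))
            X=np.array([-q,c,0]);Y=np.array([c,q,0])  # tool x,y in world (z down)
            v=np.round([s@X*100,s@Y*100,-s[2]*100],2);rows.append([close,*v.tolist(),round(-dy,2)])
            p=p+(v[0]*X+v[1]*Y-v[2]*np.array([0,0,1]))/100;y+=dy
    for i in range(0,len(rows),n):print(str(rows[i:i+n]).replace(' ',''))
    return p
E
python3 - <<'E'
from h import *
plan([((.43,.051,.19),20)],-.6,170)
st=monitor.read_state();print(st['position'])
E
```

```text
[[170,-1.89,-2.32,0.28,np.float64(3.41)],[170,-2.03,-2.21,0.28,np.float64(3.41)],[170,-2.15,-2.08,0.28,np.float64(3.41)],[170,-2.27,-1.95,0.28,np.float64(3.41)],[170,-2.39,-1.81,0.28,np.float64(3.41)],[170,-2.49,-1.66,0.28,np.float64(3.41)],[170,-2.58,-1.51,0.28,np.float64(3.41)],[170,-2.67,-1.36,0.29,np.float64(3.41)],[170,-2.75,-1.2,0.28,np.float64(3.41)],[170,-2.81,-1.03,0.29,np.float64(3.41)]]
[[170,-2.87,-0.86,0.28,np.float64(3.41)],[170,-2.92,-0.69,0.29,np.float64(3.41)],[170,-2.95,-0.51,0.28,np.float64(3.41)],[170,-2.98,-0.34,0.29,np.float64(3.41)],[170,-2.99,-0.16,0.28,np.float64(3.41)],[170,-2.99,0.02,0.29,np.float64(3.41)],[170,-2.99,0.2,0.28,np.float64(3.41)],[170,-2.97,0.38,0.29,np.float64(3.41)],[170,-2.94,0.55,0.28,np.float64(3.41)],[170,-2.91,0.73,0.29,np.float64(3.41)]]
[0.25652627 0.62435647 0.24669416]
```

carry_out(series=[[170,-1.9,-2.3,0.3,3.4],[170,-2.0,-2.2,0.3,3.4],[170,-2.15,-2.1,0.3,3.4],[170,-2.3,-1.95,0.3,3.4],[170,-2.4,-1.8,0.3,3.4],[170,-2.5,-1.65,0.3,3.4],[170,-2.6,-1.5,0.3,3.4],[170,-2.7,-1.35,0.3,3.4],[170,-2.75,-1.2,0.3,3.4],[170,-2.8,-1.0,0.3,3.4]], squeeze=10)

```text
clock: 2.53
position: [0.3447, 0.3366, 0.2168]
eef_rot: [0.473, 0.881, 0.0, 0.0]
ft_force: [0.9, 0.3, 1.2]
grip_width: 0.0294
grasp_force: 0.0
```

carry_out(series=[[170,-2.85,-0.85,0.3,3.4],[170,-2.9,-0.7,0.3,3.4],[170,-2.95,-0.5,0.3,3.4],[170,-3.0,-0.35,0.3,3.4],[170,-3.0,-0.15,0.3,3.4],[170,-3.0,0,0.2,3.4],[170,-3.0,0.2,0.2,3.4],[170,-2.95,0.4,0.2,3.4],[170,-2.95,0.55,0.3,3.4],[170,-2.9,0.75,0.3,3.4]])

```text
clock: 3.37
position: [0.4329, 0.0502, 0.1901]
eef_rot: [0.71, 0.704, 0.0, 0.0]
ft_force: [0.3, 1.8, -0.6]
grip_width: 0.0295
grasp_force: 0.0
```

```bash
python3 - <<'E'
from h import *
np.set_printoptions(precision=4,suppress=True)
st=monitor.read_state();w=save('wrist','w1.png');M=R.from_quat(st['eef_rot']).as_matrix()
print(st['position'],st['clock'],st['ft_force'],st['grip_width'],np.degrees(np.arctan2(M[1,1],M[0,1])))
H=np.eye(4);H[:3,:3]=M;H[:3,3]=st['position'];P=H@w['T_tool_cam']
print('proj bar ends',proj(w,[.4435,.001,.116],P),proj(w,[.4446,.101,.116],P))
for d in models.masks_of('wrist','lid_bar')[:2]:
  print(d['score'],d['centre'],onz(w,d['centre'],.116,P))
E
```

```text
[0.4329 0.0502 0.1901] 3.3667 [ 0.2779  1.7591 -0.647 ] 0.02951328444344989 -0.502875573937039
proj bar ends [333.1887 272.3553] [335.9777 150.5768]
0.69 [512.5, 158.9] [0.5723 0.094  0.116 ]
```

View pics/w1.png

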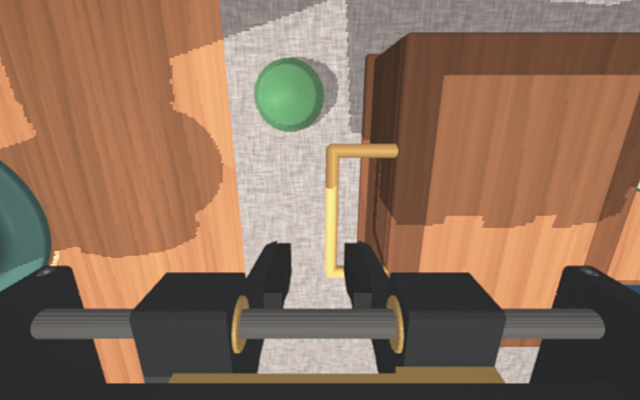

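The bar shows at column 331, rows 150–272, within about 2 mm of the prediction. The paperweight is at (290,95), clear of the fingers. I descend over the bar and grip.

carry_out(series=[[170,0,0.3,1.5,0],[170,0,0.3,1.5,0],[170,0,0.3,1.5,0],[170,0,0,1.5,0],[170,0,0,1.5,0],[170,0,0,1.0,0],[255,0,0,0,0],[255,0,0,0,0],[255,0,0,0,0],[255,0,0,0,0]], squeeze=10)

```text
clock: 4.3
position: [0.4439, 0.0519, 0.1063]
eef_rot: [0.709, 0.705, 0.002, 0.002]
ft_force: [4.2, 0.5, -2.1]
grip_width: 0.0089
grasp_force: 10.0
```

```bash
python3 - <<'E'
from h import *
st=monitor.read_state();print(st['position'],st['clock'],st['ft_force'],st['grip_width'])
b=np.array(st['position']);hx=b[0]+.225
def P(t): return (hx-.225*np.cos(t)+.006*np.sin(t),b[1]-.011*0,b[2]+.225*np.sin(t)+.006*np.cos(t)-.006)
for t in (.3,.6,.9,1.2,1.3,1.4):print(t,np.round(P(t),4))
plan([(P(t),1) for t in np.linspace(0,1.2,21)[1:]],None,255)
E
```

```text
[0.44387422 0.05192026 0.10634917] 4.3 [ 4.2343087   0.46366743 -2.09928268] 0.008903062019521353
0.3 [0.4557 0.0519 0.1726]
0.6 [0.4866 0.0519 0.2323]
0.9 [0.5337 0.0519 0.2803]
1.2 [0.5929 0.0519 0.3122]
1.3 [0.6145 0.0519 0.3188]
1.4 [0.6365 0.0519 0.3231]
[[255,0.0,0.08,-1.35,0],[255,0.0,0.15,-1.34,0],[255,0.0,0.24,-1.33,0],[255,0.0,0.32,-1.31,0],[255,0.01,0.39,-1.29,0],[255,-0.0,0.47,-1.27,0],[255,0.0,0.55,-1.23,0],[255,0.01,0.62,-1.2,0],[255,-0.0,0.69,-1.16,0],[255,0.0,0.76,-1.12,0]]
[[255,0.01,0.82,-1.07,0],[255,0.0,0.89,-1.02,0],[255,0.01,0.95,-0.96,0],[255,0.0,1.0,-0.9,0],[255,0.01,1.05,-0.85,0],[255,0.01,1.11,-0.78,0],[255,0.0,1.15,-0.71,0],[255,0.01,1.18,-0.64,0],[255,0.01,1.23,-0.56,0],[255,0.0,1.26,-0.5,0]]
```

carry_out(series=[[255,0,0.15,-1.35,0],[255,0,0.2,-1.35,0],[255,0,0.3,-1.35,0],[255,0,0.35,-1.3,0],[255,0,0.4,-1.3,0],[255,0,0.45,-1.25,0],[255,0,0.55,-1.25,0],[255,0,0.6,-1.2,0],[255,0,0.7,-1.15,0],[255,0,0.75,-1.1,0]])

```text
clock: 5.13
position: [0.4889, 0.0515, 0.2319]
eef_rot: [0.709, 0.705, 0.003, 0.002]
ft_force: [14.4, 1.0, -11.8]
grip_width: 0.0084
grasp_force: 10.9
```

carry_out(series=[[255,0,0.8,-1.05,0],[255,0,0.9,-1.0,0],[255,0,0.95,-0.95,0],[255,0,1.0,-0.9,0],[255,0,1.05,-0.85,0],[255,0,1.1,-0.8,0],[255,0,1.15,-0.7,0],[255,0,0.8,-0.5,0],[255,0,0.4,-0.2,0],[255,0,0,0,0]])

```text
clock: 5.97
position: [0.5683, 0.0508, 0.2979]
eef_rot: [0.709, 0.705, -0.001, -0.001]
ft_force: [5.0, 0.1, -12.9]
grip_width: 0.0085
grasp_force: 10.9
```

```bash
python3 - <<'E'
from h import *
st=monitor.read_state();p=st['position'];print(p,st['clock'],st['ft_force'],st['grip_width'])
c=np.array([.669,.110-.011]);d=np.array([p[0]-c[0],p[2]-c[1]]);print(np.hypot(*d),'theta',np.arctan2(d[1],-d[0])-.0267)
a=save('scene','s2.png')
for l in('lid_bar','knee_pull'):print([(x['centre'],x['score']) for x in models.look_for('scene',l)])
E
```

```text
[0.56834574 0.05078123 0.29794521] 5.9667 [  5.02691626   0.07544241 -12.8782154 ] 0.008508500656084618
0.22295846501033295 theta 1.0757083169576276
[([302.3, 219.7], 0.69)]
[([303.8, 218.5], 0.4)]
```

carry_out(series=[[255,0,0.2,0.15,0],[255,0,0.3,0,0],[255,0,0.4,-0.1,0],[255,0,0.4,-0.2,0],[255,0,0.4,-0.2,0],[255,0,0.4,-0.2,0],[255,0,0.3,-0.15,0],[255,0,0.18,-0.1,0],[255,0,0,0,0],[255,0,0,0,0]])

```text
clock: 6.95
position: [0.5935, 0.0506, 0.3078]
eef_rot: [0.709, 0.705, -0.0, -0.0]
ft_force: [0.9, -0.8, -1.7]
grip_width: 0.0083
grasp_force: 10.0
```

```bash
python3 - <<'E'
from h import *
st=monitor.read_state();p=st['position'];print(p,st['clock'],st['ft_force'],st['grip_width'])
c=np.array([.669,.110-.011]);d=np.array([p[0]-c[0],p[2]-c[1]]);print(np.hypot(*d),'theta',np.arctan2(d[1],-d[0])-.0267)
E
```

```text
[0.59345754 0.050589   0.30781725] 6.95 [ 0.94218081 -0.7516974  -1.65389572] 0.008276914692100765
0.22206149638278708 theta 1.1969804427519102
```

carry_out(series=[[255,0,0.25,-0.1,0],[255,0,0.3,-0.1,0],[255,0,0.3,-0.1,0],[255,0,0.3,-0.1,0],[255,0,0.3,-0.1,0],[255,0,0.2,-0.05,0],[255,0,0.1,0,0],[255,0,0,0,0],[255,0,0,0,0],[255,0,0,0,0]])

```text
clock: 7.78
position: [0.6106, 0.0504, 0.3129]
eef_rot: [0.709, 0.705, -0.0, -0.0]
ft_force: [2.3, -2.3, -9.6]
grip_width: 0.0078
grasp_force: 10.7
```

```bash
python3 - <<'E'
from h import *
st=monitor.read_state();p=st['position'];print(p,st['clock'],st['ft_force'],st['grip_width'])
c=np.array([.669,.110-.011]);d=np.array([p[0]-c[0],p[2]-c[1]]);t=np.arctan2(d[1],-d[0])-.0267;print(np.hypot(*d),'theta',t)
a=save('scene','s3.png');b=save('top','t3.png')
for k in('scene','top'):
  for l in('bracket','knee_pull'):print(k,l,[(np.round(x['centre'],1),x['score']) for x in models.look_for(k,l)])
M=R.from_euler('z',-.0109).as_matrix();o=np.array([.579,.0496,0])
for dd in(.045,.05,.055):
  F=np.array([0,.11-dd]);Q=np.array([.09-.09*np.cos(t),.11+.09*np.sin(t)]);v=Q-F;L=np.hypot(*v);h=np.sqrt(max(0,.0787**2-L*L/4));K=(F+Q)/2+h*np.array([-v[1],v[0]])/L
  for y in(-.14,-.2175):
    w=M@[K[0],y,K[1]]+o;print(dd,y,w,proj(a,w),proj(b,w))
s=cv2.imread('pics/s3.png')[150:220,240:330];q=cv2.imread('pics/t3.png')[140:220,350:420]
s=cv2.resize(s,(540,420),interpolation=2);q=cv2.resize(q,(370,420),interpolation=2)[:, :260]
cv2.imwrite('pics/c3.png',np.hstack([s,q]))
E
```

```text
[0.61064973 0.05043861 0.31291894] 7.7833 [ 2.28395959 -2.26850065 -9.62124389] 0.007799410943490993
0.22173422713548807 theta 1.2778062332412117
scene bracket [(array([243.2, 191. ]), 0.63)]
scene knee_pull [(array([246.3, 189.5]), 0.66)]
top bracket [(array([374.7, 159.1]), 0.58)]
top knee_pull [(array([374.2, 162.4]), 0.62)]
0.045 -0.14 [ 0.58299276 -0.09045184  0.14350624] [262.29216106 192.96750429] [365.02754631 162.97637559]
0.045 -0.2175 [ 0.58214803 -0.16794724  0.14350624] [238.14746457 182.16918958] [389.27025975 162.55958644]
0.05 -0.14 [ 0.58855801 -0.0905125   0.13791547] [261.44751096 195.64017343] [364.85764938 161.61779668]
0.05 -0.2175 [ 0.58771328 -0.1680079   0.13791547] [237.36067143 184.81417543] [388.99336581 161.20145627]
0.055 -0.14 [ 0.5970012  -0.09060454  0.13123867] [260.0925289  199.31659866] [364.64319794 159.46516981]
0.055 -0.2175 [ 0.59615646 -0.16809993  0.13123867] [236.06189686 188.440722  ] [388.64880598 159.04888292]
```

View pics/c3.png

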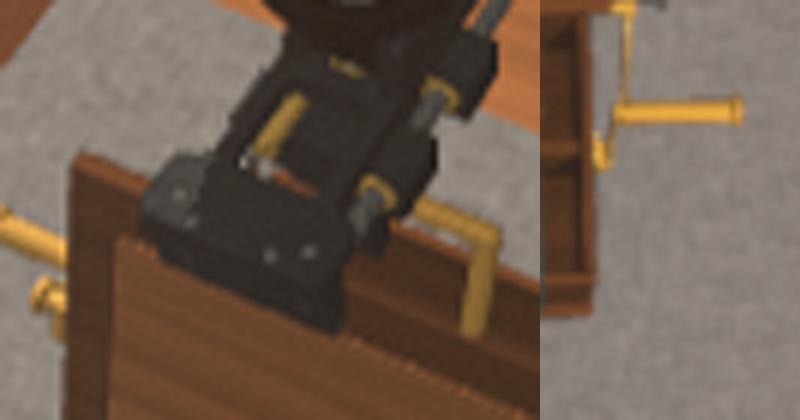

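The top crop puts the knee at row 161, and in scene the button is near (240,186). Both match a foot drop of about 50 mm, so the stop should be near 1.40. I move to 1.35, then creep.

carry_out(series=[[255,0,0.1,0.05,0],[255,0,0.2,0,0],[255,0,0.2,0,0],[255,0,0.2,-0.05,0],[255,0,0.2,-0.05,0],[255,0,0.2,-0.05,0],[255,0,0.2,-0.05,0],[255,0,0.1,-0.05,0],[255,0,0.1,0,0],[255,0,0,0,0]])

```text
clock: 8.92
position: [0.6263, 0.0504, 0.3161]
eef_rot: [0.709, 0.705, 0.0, 0.0]
ft_force: [1.6, -4.7, -4.7]
grip_width: 0.0076
grasp_force: 10.3
```

carry_out(series=[[255,0,0.05,0,0],[255,0,0.05,0,0],[255,0,0.05,0,0],[255,0,0.05,0,0],[255,0,0.05,-0.05,0],[255,0,0.05,0,0],[255,0,0,0,0],[255,0,0,0,0],[255,0,0,0,0],[255,0,0,0,0]])

```text
clock: 9.75
position: [0.629, 0.0504, 0.3165]
eef_rot: [0.709, 0.705, 0.0, 0.0]
ft_force: [1.5, -4.7, -2.4]
grip_width: 0.0075
grasp_force: 10.0
```

carry_out(series=[[255,-0.05,0.05,0,0],[255,-0.05,0.05,0,0],[255,0,0.05,0,0],[255,0,0.05,-0.05,0],[255,0,0.05,0,0],[255,0,0.05,0,0],[255,0,0,0,0],[255,0,0,0,0],[255,0,0,0,0],[255,0,0,0,0]])

```text
clock: 10.58
position: [0.6315, 0.0502, 0.3168]
eef_rot: [0.709, 0.705, 0.0, -0.001]
ft_force: [-2.8, 3.5, 1.2]
grip_width: 0.008
grasp_force: 9.8
```

carry_out(series=[[255,0,0.05,0,0],[255,0,0.05,0,0],[255,0,0.05,0,0],[255,0,0,0,0],[255,0,0,0,0],[255,0,0,0,0],[255,0,0,0,0],[255,0,0,0,0],[255,0,0,0,0],[255,0,0,0,0]])

```text
clock: 11.42
position: [0.6328, 0.0501, 0.317]
eef_rot: [0.709, 0.705, 0.0, -0.001]
ft_force: [-5.0, 4.0, 2.1]
grip_width: 0.0078
grasp_force: 9.7
```

```bash
python3 - <<'E'
from h import *
st=monitor.read_state();p=st['position'];print(p,st['clock'],st['ft_force'],st['grip_width'])
a=save('scene','s4.png');b=save('top','t4.png')
M=R.from_euler('z',-.0109).as_matrix();o=np.array([.579,.0496,0])
for t in (1.36,1.38,1.4):
 for dd in(.048,.05,.052,.054):
  F=np.array([0,.11-dd]);Q=np.array([.09-.09*np.cos(t),.11+.09*np.sin(t)]);v=Q-F;L=np.hypot(*v);h=np.sqrt(max(0,.0787**2-L*L/4));K=(F+Q)/2+h*np.array([-v[1],v[0]])/L
  print(t,dd,round(L*1e3,1),round(h*1e3,1),[np.round(proj(i,M@[K[0],y,K[1]]+o),1) for y in(-.14,-.2175) for i in(a,b)])
s=cv2.imread('pics/s4.png')[165:225,215:275];q=cv2.imread('pics/t4.png')[130:190,345:405]
cv2.imwrite('pics/c4.png',cv2.resize(np.hstack([s,q]),(800,400),interpolation=2))
E
```

```text
[0.63278745 0.05013575 0.31698437] 11.4167 [-5.00259282  3.97596204  2.11705654] 0.007787842943267927
1.36 0.048 153.5 17.4 [array([259.7, 198.1]), array([364.8, 158.8]), array([235.5, 187.2]), array([388.9, 158.4])]
1.36 0.05 155.3 12.9 [array([259. , 199.9]), array([364.7, 157.8]), array([234.9, 188.9]), array([388.7, 157.4])]
1.36 0.052 157.1 5.2 [array([257.9, 202.7]), array([364.5, 156.1]), array([233.8, 191.7]), array([388.5, 155.6])]
1.36 0.054 158.8 0.0 [array([257.1, 204.6]), array([364.4, 154.9]), array([233.1, 193.6]), array([388.3, 154.5])]
1.38 0.048 154.6 14.7 [array([259. , 199.3]), array([364.7, 157.9]), array([234.9, 188.3]), array([388.8, 157.5])]
1.38 0.05 156.4 8.8 [array([258.2, 201.5]), array([364.6, 156.6]), array([234.1, 190.5]), array([388.6, 156.1])]
1.38 0.052 158.2 0.0 [array([256.9, 204.6]), array([364.4, 154.5]), array([232.8, 193.6]), array([388.4, 154.1])]
1.38 0.054 160.0 0.0 [array([257. , 204.8]), array([364.4, 154.6]), array([232.9, 193.8]), array([388.3, 154.2])]
1.4 0.048 155.8 11.3 [array([258.3, 200.6]), array([364.7, 156.8]), array([234.2, 189.6]), array([388.8, 156.3])]
1.4 0.05 157.5 0.0 [array([256.7, 204.7]), array([364.5, 154.2]), array([232.6, 193.6]), array([388.4, 153.8])]
1.4 0.052 159.3 0.0 [array([256.7, 204.9]), array([364.4, 154.3]), array([232.6, 193.8]), array([388.4, 153.8])]
1.4 0.054 161.1 0.0 [array([256.8, 205.1]), array([364.4, 154.3]), array([232.7, 194. ]), array([388.3, 153.9])]
```

View pics/c4.png

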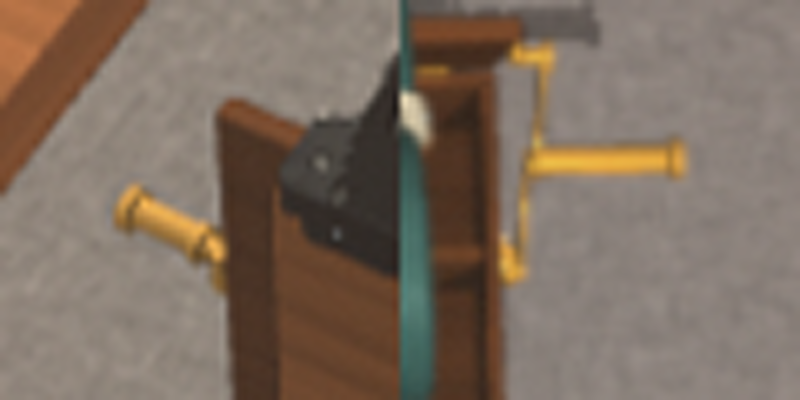

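The button is now at top (386.5,153.7) and scene (234.5,196), so the links are in line. The force is about 5 N, so the stop is reached without slip. I ease the lid down.

carry_out(series=[[255,0,-0.15,0,0],[255,0,-0.2,0.05,0],[255,0,-0.2,0.05,0],[255,0,-0.2,0.05,0],[255,0,-0.2,0.05,0],[255,0,-0.2,0.05,0],[255,0,-0.2,0,0],[255,0,-0.2,0.05,0],[255,0,-0.1,0,0],[255,0,0,0,0]])

```text
clock: 12.35
position: [0.6172, 0.0502, 0.3138]
eef_rot: [0.709, 0.705, 0.001, 0.0]
ft_force: [0.1, 5.2, 0.1]
grip_width: 0.0078
grasp_force: 9.9
```

carry_out(series=[[255,0,-0.1,0.05,0],[255,0,-0.1,0,0],[255,0,-0.1,0.05,0],[255,0,-0.1,0,0],[255,0,-0.1,0.05,0],[255,0,0,0,0],[255,0,0,0,0],[255,0,0,0,0],[255,0,0,0,0],[255,0,0,0,0]])

```text
clock: 13.18
position: [0.6131, 0.0502, 0.3127]
eef_rot: [0.709, 0.705, 0.002, 0.001]
ft_force: [1.0, 5.0, -0.1]
grip_width: 0.0077
grasp_force: 9.9
```

```bash
python3 - <<'E'
from h import *
st=monitor.read_state();p=st['position'];print(p,st['clock'],st['ft_force'],st['grip_width'])
b=save('top','t5.png')
for l in('knee_pull','bracket'):print([(np.round(x['centre'],1),x['score']) for x in models.look_for('top',l)])
# yellow button row near column 386
px=b['pixels'].astype(int);g=(px[...,0]-px[...,2]>80)&(px[...,1]>110)
ys,xs=np.nonzero(g[130:190,374:395]);print('pull rod',xs.mean()+374,ys.mean()+130)
px=cv2.imread('pics/t4.png')[...,::-1].astype(int);g=(px[...,0]-px[...,2]>80)&(px[...,1]>110)
ys,xs=np.nonzero(g[130:190,374:395]);print('before',xs.mean()+374,ys.mean()+130)
E
```

```text
[0.6131218  0.05024844 0.31271008] 13.1833 [ 1.01287019  5.0024812  -0.09088538] 0.007743669917269908
[(array([369.5, 150. ]), 0.49)]
[(array([336.2, 140.5]), 0.66), (array([251.5, 194.4]), 0.66), (array([370.8, 148.7]), 0.5)]
pull rod 380.0 150.5
before 380.6896551724138 153.5
```

carry_out(series=[[255,0,-0.05,0,0],[255,0,-0.05,0,0],[255,0,-0.05,0,0],[255,0,-0.05,0,0],[255,0,0,0,0],[255,0,0,0,0],[255,0,0,0,0],[255,0,0,0,0],[255,0,0,0,0],[255,0,0,0,0]])

```text
clock: 14.17
position: [0.612, 0.0503, 0.3125]
eef_rot: [0.709, 0.705, 0.002, 0.001]
ft_force: [4.5, 4.8, -2.2]
grip_width: 0.0077
grasp_force: 10.0
```

Lock confirmed: the force rises to 4.5 N over 1 mm. I release, rise, and plan the way to the stamp.

carry_out(series=[[255,0,0.05,0,0],[150,0,0.05,0,0],[150,0,0,0,0],[150,0,0,0,0],[150,0,0,-0.5,0],[150,0,0,-1,0],[150,0,0,-1,0],[150,0,0,-1.5,0],[150,0,0,-1.5,0],[150,0,0,-1,0]])

```text
clock: 15.0
position: [0.6116, 0.0495, 0.3805]
eef_rot: [0.709, 0.705, 0.001, 0.001]
ft_force: [-1.0, -0.6, -0.2]
grip_width: 0.0366
grasp_force: 0.0
```

```bash
python3 - <<'E'
from h import *
st=monitor.read_state();p=st['position'];print(p,st['clock'],st['ft_force'],st['grip_width'])
plan([((.49,.295,.18),20)],75,130)
E
```

```text
[0.61156046 0.04948549 0.3805245 ] 15.0 [-1.01902708 -0.64242647 -0.23506357] 0.03656531233777227
[[130,1.22,-0.62,1.0,np.float64(-3.77)],[130,1.26,-0.53,1.0,np.float64(-3.77)],[130,1.29,-0.45,1.0,np.float64(-3.77)],[130,1.32,-0.36,1.0,np.float64(-3.77)],[130,1.34,-0.28,1.0,np.float64(-3.77)],[130,1.36,-0.19,1.0,np.float64(-3.77)],[130,1.37,-0.1,1.0,np.float64(-3.77)],[130,1.37,-0.01,1.0,np.float64(-3.77)],[130,1.37,0.08,1.0,np.float64(-3.77)],[130,1.36,0.17,1.0,np.float64(-3.77)]]
[[130,1.34,0.26,1.01,np.float64(-3.77)],[130,1.32,0.35,1.0,np.float64(-3.77)],[130,1.3,0.44,1.01,np.float64(-3.77)],[130,1.27,0.52,1.0,np.float64(-3.77)],[130,1.23,0.6,1.01,np.float64(-3.77)],[130,1.19,0.68,1.0,np.float64(-3.77)],[130,1.14,0.76,1.01,np.float64(-3.77)],[130,1.09,0.84,1.0,np.float64(-3.77)],[130,1.03,0.9,1.01,np.float64(-3.77)],[130,0.96,0.97,1.0,np.float64(-3.77)]]
```

carry_out(series=[[130,1.2,-0.6,0.2,-3.8],[130,1.25,-0.55,0.2,-3.8],[130,1.3,-0.45,0.2,-3.8],[130,1.3,-0.35,0.2,-3.8],[130,1.35,-0.3,0.2,-3.8],[130,1.35,-0.2,0.3,-3.8],[130,1.35,-0.1,0.5,-3.8],[130,1.35,0,0.6,-3.8],[130,1.35,0.1,0.8,-3.8],[130,1.35,0.2,0.8,-3.8]])

```text
clock: 15.83
position: [0.5503, 0.1719, 0.3383]
eef_rot: [0.44, 0.898, 0.001, 0.001]
ft_force: [-0.3, -0.1, -0.0]
grip_width: 0.043
grasp_force: 0.0
```

carry_out(series=[[130,1.35,0.25,1.6,-3.8],[130,1.3,0.35,1.6,-3.8],[130,1.3,0.45,1.6,-3.8],[130,1.25,0.5,1.6,-3.8],[130,1.25,0.6,1.6,-3.8],[130,1.2,0.7,1.6,-3.7],[130,1.15,0.75,1.6,-3.7],[130,1.1,0.85,1.6,-3.7],[130,1.05,0.9,1.6,-3.7],[130,0.95,0.95,1.6,-3.7]])

```text
clock: 16.67
position: [0.4887, 0.2945, 0.1776]
eef_rot: [0.127, 0.992, 0.0, 0.001]
ft_force: [0.1, -0.0, -0.9]
grip_width: 0.0437
grasp_force: 0.0
```

```bash
python3 - <<'E'
from h import *
np.set_printoptions(precision=4,suppress=True)
st=monitor.read_state();w=save('wrist','w2.png');M=R.from_quat(st['eef_rot']).as_matrix()
print(st['position'],st['clock'],np.degrees(np.arctan2(M[1,1],M[0,1])))
H=np.eye(4);H[:3,:3]=M;H[:3,3]=st['position'];P=H@w['T_tool_cam']
print('expect knob',proj(w,[.506,.2995,.073],P))
for l,z in (('stamp_knob',.073),('stamp',.03)):
  for d in models.masks_of('wrist',l)[:4]:
    print(l,d['score'],d['centre'],onz(w,d['centre'],z,P),d['pixels'].sum())
E
```

```text
[0.4887 0.2945 0.1776] 16.6667 75.35148615894471
expect knob [326.9624 221.9039]
stamp_knob 0.96 [269.3, 123.4] [0.4121 0.2756 0.073 ] 1407
stamp_knob 0.83 [325.2, 198.3] [0.4842 0.3034 0.073 ] 2617
stamp_knob 0.8 [505.2, 172.8] [0.5006 0.4553 0.073 ] 3533
stamp 0.75 [328.4, 202.8] [0.5035 0.3031 0.03  ] 2529
stamp 0.62 [271.4, 126.0] [0.4158 0.2695 0.03  ] 1350
stamp 0.59 [510.4, 175.1] [0.521  0.4851 0.03  ] 3538
```

View pics/w2.png

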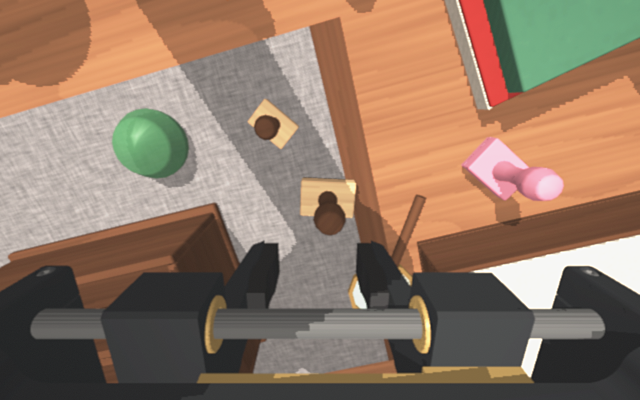

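The knob is at (329,219), about 3 px from the prediction. It is the larger brown stamp; the small one is at (266,127) and the pink one is at (505,173). I descend and grip it.

carry_out(series=[[130,-0.4,0.3,0.5,0],[130,-0.5,0.4,1.0,0],[130,-0.46,0.36,1.5,0],[130,0,0,2.0,0],[130,0,0,2.0,0],[130,0,0,2.0,0],[130,0,0,1.5,0],[130,0,0,1.0,0],[130,0,0,0,0],[255,0,0,0,0]], squeeze=18)

```text
clock: 17.65
position: [0.5049, 0.3001, 0.0621]
eef_rot: [0.13, 0.992, -0.0, -0.0]
ft_force: [0.3, 0.6, 0.0]
grip_width: 0.0385
grasp_force: 0.0
```

carry_out(series=[[255,0,0,0,0],[255,0,0,0,0],[255,0,0,0,0],[255,0,0,0,0],[255,0,0,-0.3,0],[255,0,0,-0.7,0],[255,0,0,-1.5,0],[255,0,0,-2.0,0],[255,0,0,-2.5,0],[255,0,0,-3.0,0]])

```text
clock: 18.48
position: [0.5027, 0.2996, 0.1617]
eef_rot: [0.129, 0.992, -0.001, -0.002]
ft_force: [0.4, -0.2, -1.6]
grip_width: 0.0278
grasp_force: 17.9
```

```bash
python3 - <<'E'
from h import *
st=monitor.read_state();p=st['position'];print(p,st['clock'],st['ft_force'],st['grip_width'],st['grasp_force'])
M=R.from_euler('z',-.0109).as_matrix();o=np.array([.579,.0496,0])
t=M@[-.0455,0.02,0]+o;print(t)
plan([((t[0],t[1]+.13,.25),10),((t[0],t[1],.19),10)],89.4,255)
E
```

```text
[0.50269995 0.2995778  0.1617197 ] 18.4833 [ 0.43507149 -0.17202403 -1.64274089] 0.02784569052740712 17.896409966633655
[0.5337207  0.07009475 0.        ]
[[255,-0.55,-0.88,-0.88,np.float64(-0.71)],[255,-0.54,-0.89,-0.88,np.float64(-0.71)],[255,-0.53,-0.9,-0.88,np.float64(-0.71)],[255,-0.52,-0.9,-0.88,np.float64(-0.71)],[255,-0.51,-0.91,-0.88,np.float64(-0.71)],[255,-0.5,-0.91,-0.89,np.float64(-0.71)],[255,-0.49,-0.92,-0.88,np.float64(-0.71)],[255,-0.48,-0.93,-0.89,np.float64(-0.71)],[255,-0.47,-0.93,-0.88,np.float64(-0.71)],[255,-0.45,-0.94,-0.89,np.float64(-0.71)]]
[[255,-0.17,-1.29,0.6,np.float64(-0.71)],[255,-0.16,-1.29,0.6,np.float64(-0.71)],[255,-0.14,-1.29,0.6,np.float64(-0.71)],[255,-0.13,-1.29,0.6,np.float64(-0.71)],[255,-0.11,-1.3,0.6,np.float64(-0.71)],[255,-0.09,-1.3,0.6,np.float64(-0.71)],[255,-0.08,-1.3,0.6,np.float64(-0.71)],[255,-0.06,-1.3,0.6,np.float64(-0.71)],[255,-0.05,-1.3,0.6,np.float64(-0.71)],[255,-0.03,-1.3,0.6,np.float64(-0.71)]]
```

carry_out(series=[[255,-0.55,-0.9,-1,-0.7],[255,-0.55,-0.9,-1,-0.7],[255,-0.5,-0.9,-1,-0.7],[255,-0.5,-0.9,-1,-0.7],[255,-0.5,-0.9,-0.9,-0.7],[255,-0.5,-0.9,-0.8,-0.7],[255,-0.5,-0.9,-0.8,-0.7],[255,-0.5,-0.9,-0.8,-0.7],[255,-0.45,-0.95,-0.8,-0.7],[255,-0.45,-0.95,-0.8,-0.7]])

```text
clock: 19.32
position: [0.5345, 0.2005, 0.2518]
eef_rot: [0.068, 0.998, -0.0, -0.0]
ft_force: [0.6, 0.4, -0.3]
grip_width: 0.0276
grasp_force: 17.9
```

carry_out(series=[[255,-0.2,-1.3,0,-0.7],[255,-0.15,-1.3,0,-0.7],[255,-0.15,-1.3,0,-0.7],[255,-0.15,-1.3,0.5,-0.7],[255,-0.1,-1.3,1,-0.7],[255,-0.1,-1.3,1,-0.7],[255,-0.1,-1.3,1,-0.7],[255,-0.05,-1.3,1,-0.7],[255,-0.05,-1.3,0.8,-0.7],[255,0,-1.3,0.7,-0.7]])

```text
clock: 20.15
position: [0.5339, 0.07, 0.1907]
eef_rot: [0.007, 1.0, -0.0, -0.001]
ft_force: [-0.3, 0.4, -1.7]
grip_width: 0.0277
grasp_force: 17.9
```

```bash
python3 - <<'E'
from h import *
st=monitor.read_state();p=st['position'];print(p,st['clock'],st['ft_force'],st['grip_width'],st['grasp_force'])
M=R.from_quat(st['eef_rot']).as_matrix();print(np.degrees(np.arctan2(M[1,1],M[0,1])))
save('scene','s6.png');w=save('wrist','w6.png')
s=cv2.imread('pics/s6.png')[120:270,230:400];v=cv2.imread('pics/w6.png')
cv2.imwrite('pics/c6.png',np.hstack([cv2.resize(s,(380,335),interpolation=2),cv2.resize(v,(420,335),interpolation=3)]))
E
```

```text
[0.53390951 0.06996616 0.19070939] 20.15 [-0.27713188  0.44614291 -1.70344534] 0.02765686440157864 17.896303823799826
89.20735048598516
```

View pics/c6.png

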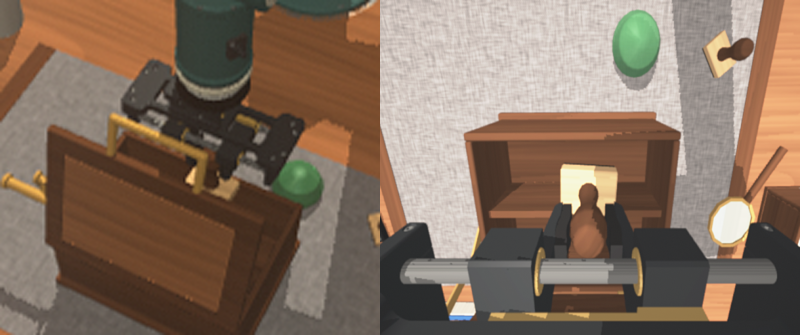

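The lid stands on the stay and the stamp hangs centred over the front compartment. Now I lower it.

carry_out(series=[[255,0,0,1.5,0],[255,0,0,1.8,0],[255,0,0,2.0,0],[255,0,0,2.0,0],[255,0,0,1.8,0],[255,0,0,1.0,0],[255,0,0,0.7,0],[255,0,0,0.5,0],[255,0,0,0.3,0],[255,0,0,0.2,0]])

```text
clock: 21.08
position: [0.5354, 0.0708, 0.0737]
eef_rot: [0.007, 1.0, 0.0, 0.001]
ft_force: [0.4, -0.2, -1.7]
grip_width: 0.0273
grasp_force: 17.9
```

carry_out(series=[[255,0,0,0.1,0],[255,0,0,0.1,0],[255,0,0,0.1,0],[255,0,0,0,0],[255,0,0,0,0],[255,0,0,0,0],[255,0,0,0,0],[255,0,0,0,0],[255,0,0,0,0],[255,0,0,0,0]])

```text
clock: 21.92
position: [0.5357, 0.0707, 0.0716]
eef_rot: [0.007, 1.0, 0.0, 0.001]
ft_force: [-2.4, 0.5, 5.6]
grip_width: 0.0272
grasp_force: 17.4
```

carry_out(series=[[255,0,0,-0.1,0],[200,0,0,0,0],[120,0,0,0,0],[120,0,0,0,0],[120,0,0,0,0],[120,0,0,-1.5,0],[120,0,0,-2.5,0],[120,0,0,-3.5,0],[120,0,0,-4.0,0],[120,0,0,-4.0,0]])

```text
clock: 22.75
position: [0.5337, 0.0705, 0.2267]
eef_rot: [0.007, 1.0, -0.0, -0.001]
ft_force: [1.0, -0.0, -0.3]
grip_width: 0.0466
grasp_force: 0.0
```

```bash
python3 - <<'E'
from h import *
np.set_printoptions(precision=4,suppress=True)
st=monitor.read_state();print(st['position'],st['clock'],st['ft_force'],st['grip_width'])
M=R.from_euler('z',-.0109).as_matrix();o=np.array([.579,.0496,0])
a=save('scene','s7.png');b=save('top','t7.png');w=save('wrist','w7.png')
H=np.eye(4);H[:3,:3]=R.from_quat(st['eef_rot']).as_matrix();H[:3,3]=st['position'];P=H@w['T_tool_cam']
F=np.array([0,.06])
for t in(1.28,1.31):
  Q=np.array([.09-.09*np.cos(t),.11+.09*np.sin(t)]);v=Q-F;L=np.hypot(*v);h=-np.sqrt(max(0,.0787**2-L*L/4));K=(F+Q)/2+h*np.array([-v[1],v[0]])/L
  print(t,h,K,[(M@[K[0],y,K[1]]+o,proj(a,M@[K[0],y,K[1]]+o),proj(b,M@[K[0],y,K[1]]+o)) for y in(-.19,-.2175)])
for c in('scene','top'):
  for l in('knee_pull','stamp'):print(c,l,[(np.round(x['centre'],1),round(x['score'],2)) for x in models.look_for(c,l)][:4])
s=cv2.imread('pics/s7.png')[165:225,215:275];q=cv2.imread('pics/t7.png')[120:180,345:405];v=cv2.imread('pics/w7.png')
cv2.imwrite('pics/c7.png',np.vstack([cv2.resize(np.hstack([s,q]),(560,280),interpolation=2),cv2.resize(v,(560,300),interpolation=3)]))
plan([((.50,-.03,.24),5),((.50,-.14,.24),5)],89,100)
E
```

```text
[0.5337 0.0705 0.2267] 22.75 [ 1.0133 -0.0499 -0.2867] 0.04662854685756964
1.28 -0.02289870986231898 [0.0528 0.1183] [(array([ 0.6297, -0.141 ,  0.1183]), array([238.531 , 203.9346]), array([379.4114, 150.0118])), (array([ 0.6294, -0.1685,  0.1183]), array([230.0981, 200.0282]), array([387.8356, 149.8625]))]
1.31 -0.01972476845564126 [0.0511 0.1198] [(array([ 0.6281, -0.1409,  0.1198]), array([238.7847, 203.1782]), array([379.4742, 150.4148])), (array([ 0.6278, -0.1684,  0.1198]), array([230.347 , 199.2749]), array([387.9082, 150.2654]))]
scene knee_pull [(array([302.6, 224.1]), 0.73)]
scene stamp [(array([449.4, 192.3]), 0.93), (array([466.5, 280.1]), 0.79), (array([400.9, 225.6]), 0.7), (array([418.1, 189.7]), 0.54)]
top knee_pull []
top stamp [(array([199.6, 189.7]), 0.72), (array([258.1, 257.4]), 0.67), (array([230.3, 267.1]), 0.61), (array([261.6, 222.1]), 0.56)]
[[100,0.64,-2.02,-0.32,np.float64(0.02)],[100,0.64,-2.02,-0.32,np.float64(0.02)],[100,0.63,-2.02,-0.32,np.float64(0.02)],[100,0.63,-2.02,-0.32,np.float64(0.02)],[100,0.64,-2.02,-0.32,np.float64(0.02)],[100,-0.04,-2.2,-0.0,np.float64(0.02)],[100,-0.04,-2.2,-0.0,np.float64(0.02)],[100,-0.03,-2.2,-0.0,np.float64(0.02)],[100,-0.04,-2.2,-0.0,np.float64(0.02)],[100,-0.03,-2.2,-0.0,np.float64(0.02)]]
```

View pics/c7.png

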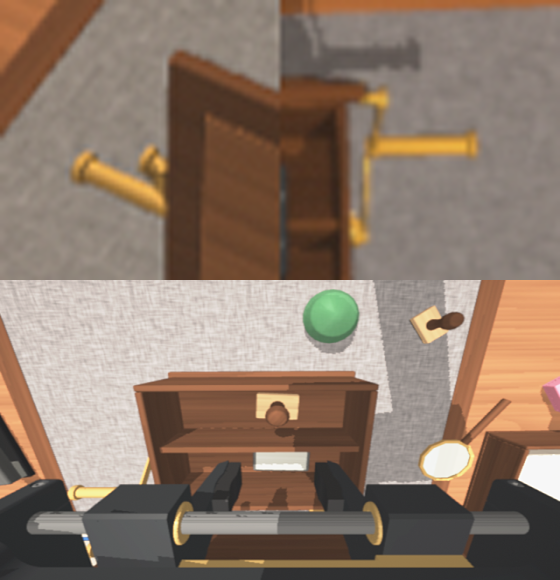

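The stamp stands in the front compartment (wrist crop (277,410)) with the lid still up. The pull's button is at top (386.8,151) and scene (232.6,201), which puts the pull near (0.626,-0.14,0.119). I go there.

```bash
python3 - <<'E'
from h import *
p=plan([((.50,-.146,.24),14)],-.6,135)
E
```

```text
[[135,0.22,-1.55,-0.11,np.float64(6.41)],[135,0.04,-1.56,-0.11,np.float64(6.41)],[135,-0.13,-1.56,-0.12,np.float64(6.41)],[135,-0.31,-1.53,-0.11,np.float64(6.41)],[135,-0.48,-1.49,-0.12,np.float64(6.41)],[135,-0.64,-1.43,-0.11,np.float64(6.41)],[135,-0.8,-1.35,-0.12,np.float64(6.41)],[135,-0.94,-1.25,-0.11,np.float64(6.41)],[135,-1.07,-1.14,-0.12,np.float64(6.41)],[135,-1.2,-1.01,-0.11,np.float64(6.41)]]
[[135,-1.3,-0.87,-0.12,np.float64(6.41)],[135,-1.39,-0.72,-0.11,np.float64(6.41)],[135,-1.46,-0.56,-0.12,np.float64(6.41)],[135,-1.51,-0.39,-0.11,np.float64(6.41)]]
```

carry_out(series=[[135,0.2,-1.55,-0.1,6.4],[135,0.05,-1.55,-0.1,6.4],[135,-0.15,-1.55,-0.1,6.4],[135,-0.3,-1.55,-0.1,6.4],[135,-0.5,-1.5,-0.1,6.4],[135,-0.65,-1.45,-0.1,6.4],[135,-0.8,-1.35,-0.1,6.4],[135,-0.95,-1.25,-0.1,6.4],[135,-1.05,-1.15,-0.1,6.4],[135,-1.2,-1.0,-0.1,6.4]])

```text
clock: 23.93
position: [0.5097, -0.0849, 0.2337]
eef_rot: [0.538, 0.843, -0.001, -0.002]
ft_force: [-0.4, -0.4, 0.3]
grip_width: 0.0416
grasp_force: 0.0
```

carry_out(series=[[135,-1.3,-0.85,-0.1,6.4],[135,-1.4,-0.7,-0.1,6.4],[135,-1.45,-0.55,-0.1,6.4],[135,-1.5,-0.4,-0.1,6.4],[135,0,1.5,0.3,0],[135,0,2.0,0.5,0],[135,0,2.0,0.5,0],[135,0,1.5,0.5,0],[135,0,0,0,0],[135,0,0,0,0]])

```text
clock: 24.77
position: [0.5711, -0.1461, 0.2194]
eef_rot: [0.71, 0.705, -0.001, -0.002]
ft_force: [-0.3, -0.4, 0.5]
grip_width: 0.0412
grasp_force: 0.0
```

```bash
python3 - <<'E'
from h import *
np.set_printoptions(precision=4,suppress=True)
st=monitor.read_state();w=save('wrist','w8.png');M=R.from_quat(st['eef_rot']).as_matrix()
print(st['position'],st['clock'],np.degrees(np.arctan2(M[1,1],M[0,1])),st['grip_width'])
H=np.eye(4);H[:3,:3]=M;H[:3,3]=st['position'];P=H@w['T_tool_cam']
for y in(-.1,-.12,-.14,-.16):print(y,proj(w,[.628,y,.119],P))
for l in('knee_pull','bracket'):print(l,[(np.round(x['centre'],1),round(x['score'],2)) for x in models.look_for('wrist',l)][:3])
px=cv2.cvtColor(w['pixels'],cv2.COLOR_RGB2HSV).astype(int)
g=((px[...,0]>15)&(px[...,0]<30)&(px[...,1]>140)&(px[...,2]>120)).astype(np.uint8)
n,lab,sts,cen=cv2.connectedComponentsWithStats(g)
for i in range(1,n):
  if sts[i,4]>60:print(sts[i],cen[i])
E
```

```text
[ 0.5711 -0.1461  0.2194] 24.7667 -0.40657834756545747 0.041160510782722155
-0.1 [390.93   151.4507]
-0.12 [389.1832 175.682 ]
-0.14 [387.5243 198.6937]
-0.16 [385.9468 220.5757]
knee_pull [(array([386.9, 156.8]), 0.81)]
bracket [(array([387.9, 158.5]), 0.88)]
```

```bash
python3 - <<'E'
from h import *
im=cv2.imread('pics/w8.png').astype(int)
for r_ in range(100,250,8):
  row=im[r_,340:440];g=np.nonzero((row[:,2]-row[:,0]>75)&(row[:,1]-row[:,0]>45))[0]+340
  print(r_,(g.min(),g.max(),len(g)) if len(g) else None)
m=models.masks_of('wrist','knee_pull')[0]['pixels'];ys,xs=np.nonzero(m);print(ys.min(),ys.max(),xs.min(),xs.max())
E
```

```text
100 None
108 None
116 None
124 None
132 (np.int64(340), np.int64(366), 27)
140 (np.int64(388), np.int64(394), 7)
148 (np.int64(382), np.int64(396), 15)
156 (np.int64(382), np.int64(439), 25)
164 (np.int64(381), np.int64(439), 17)
172 (np.int64(380), np.int64(393), 14)
180 (np.int64(379), np.int64(393), 15)
188 (np.int64(379), np.int64(392), 14)
196 (np.int64(378), np.int64(391), 14)
204 (np.int64(378), np.int64(391), 14)
212 (np.int64(376), np.int64(390), 15)
220 (np.int64(372), np.int64(393), 17)
228 None
236 None
244 None
128 226 319 462
```

carry_out(series=[[135,0.2,1.3,0,0],[135,0.3,1.5,0,0],[135,0.3,1.5,0.5,0],[135,0,1.15,1.5,0],[135,0,0,2.0,0],[135,0,0,2.0,0],[135,0,0,2.0,0],[135,0,0,1.8,0],[135,0,0,0.8,0],[135,0,0,0.5,0]], squeeze=20)

```text
clock: 25.8
position: [0.6255, -0.1387, 0.11]
eef_rot: [0.71, 0.704, -0.001, -0.001]
ft_force: [-0.4, -1.1, -0.2]
grip_width: 0.0415
grasp_force: 0.0
```

carry_out(series=[[135,0,0,0,0],[255,0,0,0,0],[255,0,0,0,0],[255,0,0,0,0],[255,0,0,0,0],[255,0,0,0,0],[255,0,0,0,0],[255,0,0,0,0],[255,0,0,0,0],[255,0,0,0,0]])

```text
clock: 26.63
position: [0.6277, -0.1391, 0.1121]
eef_rot: [0.71, 0.704, 0.001, 0.001]
ft_force: [2.0, -0.5, 4.4]
grip_width: 0.0129
grasp_force: 20.0
```

```bash
python3 - <<'E'
from h import *
from scipy.optimize import brentq
st=monitor.read_state();print(st['position'],st['ft_force'])
F=np.array([0,.0595])
def th(phi):
  K=F+.0787*np.array([np.cos(phi),np.sin(phi)])
  f=lambda t:np.hypot(*(np.array([.09-.09*np.cos(t),.11+.09*np.sin(t)])-K))-.0787
  ts=np.linspace(-.1,1.45,400);v=[f(t) for t in ts];r_=[brentq(f,ts[i],ts[i+1]) for i in range(399) if v[i]*v[i+1]<0]
  return np.round(r_,3)
for p in np.arange(.87,2.85,.13):print(round(p,2),np.round([.5769+.0787*np.cos(p),.0595+.0787*np.sin(p)],4),th(p))
E
```

```text
[ 0.6276745  -0.13906835  0.11209834] [ 2.01669031 -0.48544323  4.42329617]
0.87 [0.6276 0.1197] [1.304]
1.0 [0.6194 0.1257] [1.379]
1.13 [0.6105 0.1307] [1.387]
1.26 [0.601  0.1344] [1.354]
1.39 [0.5911 0.1369] [1.295]
1.52 [0.5809 0.1381] [1.218]
1.65 [0.5707 0.138 ] [1.13]
1.78 [0.5606 0.1365] [1.032]
1.91 [0.5507 0.1337] [0.927]
2.04 [0.5413 0.1297] [0.816]
2.17 [0.5325 0.1245] [0.7]
2.3 [0.5245 0.1182] [0.579]
2.43 [0.5173 0.1109] [0.453]
2.56 [0.5111 0.1027] [0.318]
2.69 [0.5061 0.0938] [0.171]
2.82 [0.5022 0.0844] [-0.008]
```

carry_out(series=[[255,0,-0.1,-0.1,0],[255,0,-0.15,-0.12,0],[255,0,-0.2,-0.13,0],[255,0,-0.2,-0.13,0],[255,0,-0.2,-0.12,0],[255,0,-0.2,-0.12,0],[255,0,0,0,0],[255,0,0,0,0],[255,0,0,0,0],[255,0,0,0,0]])

```text
clock: 27.47
position: [0.6184, -0.1391, 0.1195]
eef_rot: [0.71, 0.704, 0.002, 0.002]
ft_force: [6.7, -0.4, 2.6]
grip_width: 0.0132
grasp_force: 20.0
```

carry_out(series=[[255,0,-0.2,-0.12,0],[255,0,-0.2,-0.11,0],[255,0,-0.2,-0.11,0],[255,0,-0.2,-0.1,0],[255,0,-0.2,-0.1,0],[255,0,-0.2,-0.08,0],[255,0,-0.2,-0.08,0],[255,0,-0.2,-0.07,0],[255,0,0,0,0],[255,0,0,0,0]])

```text
clock: 28.3
position: [0.6031, -0.1389, 0.1282]
eef_rot: [0.71, 0.704, 0.002, 0.003]
ft_force: [5.4, 1.2, 4.7]
grip_width: 0.0131
grasp_force: 20.0
```

```bash
python3 - <<'E'
from h import *
st=monitor.read_state();p=st['position'];print(p,st['ft_force'],st['grip_width'])
b=save('top','t9.png')
for l in('lid_bar','knee_pull'):print([(np.round(x['centre'],1),round(x['score'],2)) for x in models.look_for('top',l)][:3])
M=R.from_euler('z',-.0109).as_matrix();o=np.array([.579,.0496,0])
for t in(1.39,1.35,1.3,1.2):print(t,proj(b,M@[.09-.225*np.cos(t),0,.11+.225*np.sin(t)]+o))
E
```

```text
[ 0.60306987 -0.13891921  0.1282229 ] [5.40153806 1.15486747 4.73174409] 0.013101261995849305
[(array([318.5, 137.3]), 0.76)]
[]
1.39 [319.43768307 135.1171848 ]
1.35 [319.49570293 138.36130981]
1.3 [319.57286024 142.41446706]
1.2 [319.74138985 150.45495717]
```

carry_out(series=[[255,0,-0.2,-0.1,0],[255,0,-0.25,-0.1,0],[255,0,-0.25,-0.06,0],[255,0,-0.25,-0.05,0],[255,0,-0.25,-0.04,0],[255,0,-0.25,-0.03,0],[255,0,-0.25,-0.02,0],[255,0,-0.25,-0.01,0],[255,0,-0.25,0,0],[255,0,-0.2,0,0]])

```text
clock: 29.28
position: [0.5779, -0.1387, 0.1317]
eef_rot: [0.71, 0.704, 0.001, 0.002]
ft_force: [3.4, 0.6, 4.7]
grip_width: 0.0131
grasp_force: 20.0
```

carry_out(series=[[255,0,-0.27,-0.02,0],[255,0,-0.27,0,0],[255,0,-0.27,0.01,0],[255,0,-0.27,0.02,0],[255,0,-0.27,0.03,0],[255,0,-0.27,0.05,0],[255,0,-0.27,0.06,0],[255,0,-0.27,0.07,0],[255,0,-0.27,0.08,0],[255,0,-0.27,0.09,0]])

```text
clock: 30.12
position: [0.5487, -0.1383, 0.126]
eef_rot: [0.71, 0.704, -0.0, -0.0]
ft_force: [1.8, -0.6, 2.6]
grip_width: 0.0131
grasp_force: 20.0
```

```bash
python3 - <<'E'
from h import *
st=monitor.read_state();p=st['position'];print(p,st['ft_force'],st['grip_width'])
b=save('top','t10.png')
print([(np.round(x['centre'],1),round(x['score'],2)) for x in models.look_for('top','lid_bar')][:3])
M=R.from_euler('z',-.0109).as_matrix();o=np.array([.579,.0496,0])
for t in(1.1,1.,.9,.8):print(t,proj(b,M@[.09-.225*np.cos(t),0,.11+.225*np.sin(t)]+o))
E
```

```text
[ 0.54873454 -0.13826598  0.12596561] [ 1.84187055 -0.62385651  2.63946744] 0.013056014195313834
[(array([324.4, 155. ]), 0.88)]
1.1 [319.92651738 158.30655838]
1.0 [320.12518769 165.85413989]
0.9 [320.33417566 172.99241041]
0.8 [320.55018805 179.62838475]
```

```bash
python3 - <<'E'
from h import *
im=cv2.imread('pics/t10.png').astype(int)
g=((im[...,2]-im[...,0]>75)&(im[...,1]-im[...,0]>45)&(im[...,1]>0.6*im[...,2])).astype(np.uint8)
n,l,s,c=cv2.connectedComponentsWithStats(g[110:215,280:400])
for i in range(1,n):
  if s[i,4]>8:print(s[i]+[280,110,0,0,0],c[i]+[280,110])
b=get_image('scene');cv2.imwrite('pics/s10.png',b['pixels'][...,::-1]);print([(np.round(x['centre'],1),round(x['score'],2)) for x in models.look_for('scene','lid_bar')][:3])
M=R.from_euler('z',-.0109).as_matrix();o=np.array([.579,.0496,0])
for t in(1.1,1.,.9,.8):print(t,proj(b,M@[.09-.225*np.cos(t),0,.11+.225*np.sin(t)]+o))
E
```

```text
[334 113   7   6  18] [336.88888889 116.11111111]
[372 113  27   8  91] [385.41758242 116.87912088]
[361 149   5   5  13] [362.92307692 151.38461538]
[302 163  38  10 141] [321.5035461 169.9787234]
[360 167   3   5  14] [360.92857143 169.14285714]
[309 179  16  11  95] [316.85263158 185.35789474]
[(array([302.9, 213.6]), 0.64)]
1.1 [310.3359733  170.26846262]
1.0 [314.32351042 167.1702553 ]
0.9 [317.92116208 165.04037556]
0.8 [321.10767771 163.84714084]
```

carry_out(series=[[255,0,-0.27,0.11,0],[255,0,-0.26,0.12,0],[255,0,-0.26,0.12,0],[255,0,-0.25,0.13,0],[255,0,-0.25,0.14,0],[255,0,-0.24,0.15,0],[255,0,-0.23,0.16,0],[255,0,-0.22,0.17,0],[255,0,-0.22,0.17,0],[255,0,-0.2,0.18,0]])

```text
clock: 31.15
position: [0.5248, -0.138, 0.1114]
eef_rot: [0.71, 0.704, -0.0, -0.0]
ft_force: [1.3, 0.9, -0.1]
grip_width: 0.0134
grasp_force: 20.0
```

carry_out(series=[[255,0,-0.16,0.13,0],[255,0,-0.16,0.14,0],[255,0,-0.15,0.15,0],[255,0,-0.15,0.15,0],[255,0,-0.14,0.16,0],[255,0,-0.13,0.16,0],[255,0,-0.13,0.16,0],[255,0,-0.12,0.17,0],[255,0,-0.12,0.17,0],[255,0,-0.11,0.17,0]])

```text
clock: 31.98
position: [0.5113, -0.138, 0.0959]
eef_rot: [0.71, 0.704, -0.0, -0.0]
ft_force: [-1.1, 1.6, -0.9]
grip_width: 0.0133
grasp_force: 20.0
```

carry_out(series=[[255,0,-0.05,0.07,0],[255,0,-0.05,0.07,0],[255,0,-0.04,0.07,0],[255,0,-0.04,0.07,0],[255,0,-0.04,0.07,0],[255,0,-0.04,0.07,0],[255,0,-0.04,0.07,0],[255,0,-0.04,0.07,0],[255,0,-0.03,0.07,0],[255,0,-0.03,0.07,0]])

```text
clock: 32.82
position: [0.5075, -0.138, 0.0891]
eef_rot: [0.71, 0.704, -0.0, -0.0]
ft_force: [-0.2, 0.8, -1.4]
grip_width: 0.0134
grasp_force: 20.0
```

carry_out(series=[[255,0,-0.03,0.05,0],[255,0,-0.03,0.05,0],[255,0,-0.03,0.05,0],[255,0,-0.02,0.05,0],[255,0,-0.02,0.05,0],[255,0,-0.02,0.05,0],[255,0,-0.02,0.05,0],[255,0,-0.02,0.05,0],[255,0,-0.02,0.05,0],[255,0,-0.02,0.05,0]])

```text
clock: 33.65
position: [0.5052, -0.138, 0.0841]
eef_rot: [0.71, 0.704, -0.0, -0.0]
ft_force: [-1.2, 0.9, -2.6]
grip_width: 0.0133
grasp_force: 20.0
```

```bash
python3 - <<'E'
from h import *
st=monitor.read_state();p=st['position'];print(p,st['ft_force'],st['grip_width'])
b=save('top','t11.png');im=b['pixels'].astype(int)
g=((im[...,0]-im[...,2]>75)&(im[...,1]-im[...,2]>45)&(im[...,1]>0.6*im[...,0])).astype(np.uint8)
n,l,s,c=cv2.connectedComponentsWithStats(g[150:220,295:345])
for i in range(1,n):
  if s[i,4]>8:print(s[i]+[295,150,0,0,0],c[i]+[295,150])
M=R.from_euler('z',-.0109).as_matrix();o=np.array([.579,.0496,0])
for t in(.3,.2,.1,.0):print(t,proj(b,M@[.09-.225*np.cos(t)+.006*np.sin(t),0,.11+.225*np.sin(t)+.006*np.cos(t)]+o))
E
```

```text
[ 0.50516611 -0.13799862  0.08406674] [-1.15527283  0.89007217 -2.58490173] 0.01333302078090701
[331 153  14  14  71] [339.42253521 161.08450704]
[322 168  23  17 230] [333.3173913  176.14782609]
[340 179   5   6  10] [342.9 182. ]
[305 192  35  17 181] [322.29281768 203.17679558]
0.3 [321.57297029 202.27372191]
0.2 [321.77161237 204.96557495]
0.1 [321.95924538 206.90743715]
0.0 [322.13428079 208.11180182]
```

carry_out(series=[[255,0,-0.02,0.03,0],[255,0,-0.01,0.03,0],[255,0,-0.01,0.03,0],[255,0,-0.01,0.03,0],[255,0,-0.01,0.03,0],[255,0,-0.01,0.03,0],[255,0,-0.01,0.03,0],[255,0,-0.01,0.03,0],[255,0,-0.01,0.03,0],[255,0,-0.01,0.03,0]])

```text
clock: 34.53
position: [0.504, -0.138, 0.0811]
eef_rot: [0.71, 0.704, -0.0, -0.0]
ft_force: [-3.4, -0.4, -2.7]
grip_width: 0.0133
grasp_force: 20.0
```

carry_out(series=[[255,0,-0.01,0.03,0],[255,0,-0.01,0.03,0],[255,0,-0.01,0.03,0],[255,0,-0.01,0.03,0],[255,0,-0.01,0.03,0],[255,0,0,0.02,0],[255,0,0,0.02,0],[255,0,0,0,0],[255,0,0,0,0],[255,0,0,0,0]])

```text
clock: 35.37
position: [0.5034, -0.138, 0.0791]
eef_rot: [0.71, 0.704, -0.0, -0.0]
ft_force: [-5.0, -1.0, -3.2]
grip_width: 0.0137
grasp_force: 20.0
```

carry_out(series=[[255,0,-0.02,0.03,0],[255,0,-0.02,0.03,0],[255,0,-0.02,0.03,0],[255,0,-0.02,0.03,0],[255,0,-0.02,0.03,0],[255,0,-0.01,0.03,0],[255,0,-0.01,0.03,0],[255,0,0,0,0],[255,0,0,0,0],[255,0,0,0,0]])

```text
clock: 36.2
position: [0.5031, -0.1381, 0.0777]
eef_rot: [0.71, 0.704, 0.0, 0.0]
ft_force: [-3.9, -0.6, 2.9]
grip_width: 0.0133
grasp_force: 20.0
```

```bash
python3 - <<'E'
from h import *
st=monitor.read_state();p=st['position'];print(p,st['ft_force'],st['grip_width'])
b=save('top','t12.png');im=b['pixels'].astype(int);im0=cv2.imread('pics/t1.png')[...,::-1].astype(int)
for I in(im0,im):
  g=((I[...,0]-I[...,2]>75)&(I[...,1]-I[...,2]>45)&(I[...,1]>0.6*I[...,0]))
  ys,xs=np.nonzero(g[198:215,310:334]);w=ys+198;print('bar rows',w.mean(),w.min(),w.max(),len(w))
E
```

```text
[ 0.50308346 -0.13811636  0.07771404] [-3.90471109 -0.60566191  2.87044833] 0.013251848354907904
bar rows 208.01408450704224 207 209 71
bar rows 208.0 207 209 72
```

The lid is shut: the bar is back at its original row, and the force has reversed. I release the pull and retreat.

carry_out(series=[[255,0,0,-0.02,0],[200,0,0,0,0],[135,0,0,0,0],[135,0,0,0,0],[135,0,0,0,0],[135,0,0,-0.5,0],[135,0,0,-1.5,0],[135,0,0,-2.5,0],[135,0,0,-3,0],[135,0,0,-3,0]])

```text
clock: 37.08
position: [0.5021, -0.1378, 0.1833]
eef_rot: [0.71, 0.704, -0.0, -0.001]
ft_force: [1.0, -0.5, 1.0]
grip_width: 0.0415
grasp_force: 0.0
```

carry_out(series=[[135,-1,-1,-2,0],[135,-2,-1,-1,0],[135,-2,-1,0,0],[135,-2,-1,0,0],[135,-1,0,0,0],[135,0,0,0,0],[135,0,0,0,0],[135,0,0,0,0],[135,0,0,0,0],[135,0,0,0,0]])

```text
clock: 37.92
position: [0.4622, -0.2168, 0.2121]
eef_rot: [0.709, 0.705, 0.0, -0.0]
ft_force: [0.4, 0.5, -0.1]
grip_width: 0.0414
grasp_force: 0.0
```

```bash
python3 - <<'E'
from h import *
st=monitor.read_state();p=st['position'];print(p,st['clock'],st['ft_force'],st['grip_width'])
b=save('top','t13.png');im=b['pixels'].astype(int);im0=cv2.imread('pics/t1.png')[...,::-1].astype(int)
def g(I):return ((I[...,0]-I[...,2]>75)&(I[...,1]-I[...,2]>45)&(I[...,1]>0.6*I[...,0]))
for I in(im0,im):
  ys,xs=np.nonzero(g(I)[198:215,310:334]);print('bar',ys.mean()+198)
  ys,xs=np.nonzero(g(I)[170:205,374:390]);print('pull',len(ys),ys.mean()+170 if len(ys) else None)
d=(np.abs(im-im0).sum(2)>90).astype(np.uint8)
n,l,s,c=cv2.connectedComponentsWithStats(d)
for i in range(1,n):
  if s[i,4]>25:print(s[i])
E
```

```text
[ 0.4622354  -0.2168325   0.21213482] 37.9167 [ 0.4002916   0.49382437 -0.09567544] 0.04139596962156763
bar 208.01408450704224
pull 46 189.95652173913044
bar 208.0
pull 49 189.83673469387756
[156  51  10  27 169]
[344  74  13   8  38]
[335  84  23   8  77]
[324  94  35  15 195]
[362 101  28  15 272]
[310 111  15   6  53]
[363 117  28  51 904]
[313 119  19   2  27]
[ 136  124   81   42 2253]
[245 126   9   9  37]
[227 137   9  34 207]
[ 261  139   46  115 1399]
[293 149  53  13 356]
[  257   153   212   247 13828]
[292 163  39   7  84]
[236 166  18  33 215]
[222 173  15  37 326]
[127 175  42  35 676]
[245 200  25  54 636]
[322 244  27  25 150]
[  21  249  129   75 4463]
[346 273   7  16  60]
[277 283  37  34 501]
[103 290  28  16 200]
[ 77 306  39  37 236]
[ 131  313  121   87 5703]
[313 335  13  19  92]
[277 365  19  11  70]
```

The bar and pull are back at their shut-lid positions, and the arm is clear. Most of the other image differences come from the arm and its shadows. I hand in.

```bash
python3 -c "
from station import r
print(r.hand_in())"
```

```text
the job is handed in; nothing more can be done
None
```

The stamp is standing in the front compartment, the lid was raised to lock on its stay and later lowered under control until fully shut, and the job was handed in at about 38 s; the hand-in returned no verdict.

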